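# Click the collar onto the rack post and set the top tray on it

### The arm

A 6-joint arm with a two-finger parallel gripper is mounted at the origin on the work surface. World frame = base frame: x ahead of the robot, y to its left, z up, the work surface at z = 0. Lengths are in m, angles in rad, forces in N, time in s.
With the tool pointing down it reaches from about 0.425 to 0.95 m from the base axis. Payload 3.5 kg.
Tool frame: the origin (TCP) lies on the centre line of the jaws, within the pads' length; the fingertips stand 17 mm ahead of it and the grasp point (between the pads) lies 2 mm behind it; z points along the fingers, y is the line along which they close (so a half turn about z gives the same grasp; the last joint's range is limited). The gripper opens to 85 mm and grips with 20 to 120 N. Pads are 22 mm wide; open, the fingers measure 114 mm over their backs; the gripper's body (76 mm by 85 mm) begins 54 mm behind the grasp point. The pads swing forward as they close: fully open they stand 13 mm farther back than shut.
Start: joints at [-1.486, 0.286, 1.577, -0, 1.279, -0.15], TCP at [0.157, -0.656, 0.248] pointing down, gripper open.
Joint ranges: [-2.77, 2.77], [-0.9, 2.22], [0.21, 2.48], [-1.53, 4.67], [0.24, 2.81], [-2.84, 2.84]. Speed limits (rad/s): [2.79, 2.79, 3.14, 3.14, 3.14, 3.14].

### API

Orientations are given as a unit quaternion [x, y, z, w].
In Python, from plant import ctrl gives the robot as it stands. The module is installed in compiled form; this text tells all that it offers.
- The arm moves only by the tool drive_tool, never from a script. Its argument "moves" is a list of rows, each a list of 3 entries, a list of its own where there are three numbers: the turn, a rotation vector about the tool's x, y, z in rad, then the shift along the tool's x, y, z in m, then the finger opening in m, from 0 to 0.0854. A call has 1 to 5 rows; each row shifts and turns the commanded pose from where the row before left it, along the tool's axes as they then stand; what a row does not reach is not made up. A row lasts 1/8 s, in which the tool goes at most 62.5 mm and 10.7 degrees, less where a joint would pass 70% of its speed; a pose out of reach is approached as far as the arm can. A call with a gripper value outside its range is refused whole. The fingers move at their own pace and stop on an object; "grip_force" is the grip in N (left out, the last holds). Time passes only in rows, so rows that do not move let the fingers close. It gives the time, the measured TCP pose, the force, the opening and the grip force at its end, in the units of the state.
- ctrl.get_state(): the state, without advancing time (a new reading comes with each control period).
- ctrl.read_camera(name): name is "scene" or "top" or "wrist"; returns a dict with "image" (400x640x3 uint8, red, green, blue), "fx", "fy", "cx", "cy" (pixels), "R" (3x3) and "t" (3): a world point X has camera coordinates R X + t. Camera axes: x right, y down, z forward; pixel columns grow to the right and rows downward; lengths in m; the calibration is good to about 2 mm. The wrist camera is an equidistant fisheye: a pixel r from the principal point sees the ray r / f radians off the axis. A picture is of the moment at which its call begins. There is no depth.
- ctrl.sign_off(): hands the job in; it is judged then, once.
The state is a dict: "time": time; "qpos": joint angles; "dq": joint speeds; "joint_efforts": joint torques, N m; "eef_pos": TCP position; "tcp_rot": TCP orientation; "contact_force": force on the tool from outside, world axes, zero at the start; "wrist_torque": the same for the moment, N m; "opening": opening from 0.0 (shut) to 1.0 (fully open); "finger_force": force on a finger pad.
Only numpy, scipy, OpenCV 4.12 (cv2) and the standard library are available. Lean on these libraries where they do the work, as an engineer would, in place of code of your own. Each camera call takes 0.05 s, during which the arm holds its last target. There are 200 camera calls.

### The job

Put up the top tier of the little two-tier rack: slide the loose collar down over the post until you feel the post's spring ball click into the groove inside the collar, stop there, neither short of the click nor pushed on past it, and let go. Then put the round tray on top, its socket over the collar, so that it rests level on the collar. Work gently, never forcing the collar or the tray, and leave the other things where they are.

Things in the scene. Friction and masses are not known exactly. Their poses are not given: they have to be found in the camera images.
- stand: Rack's lower tier, fixed to the table: aluminium disc 190 mm across, 10 mm thick (boss 44 mm across, to 16 mm high) with an upright steel post 24 mm in diameter at its centre. Origin: centre of the underside, on the post's axis; z up along the post. A steel spring ball, 10 mm diameter, stands 4 mm out of the post on the stand's +x side (see post_top for its height).
- post_top (a point): Centre of the post's top end, 175 mm above the table; the top 6 mm taper to 16 mm diameter. The spring ball's centre lies somewhere 28 to 68 mm below this point: it differs from rack to rack and is not measured, so find it by feel (or look). The ball moves straight into the post: 12 N to start it, 4 N more per mm.
- collar: Loose grey plastic collar: plain tube, 40 mm outer diameter, 83 mm long, 0.10-0.15 kg, standing on the table right way up (do not turn it over). Origin: centre of the lower end; z up along the bore. Bore 26.4 mm (1.2 mm clearance all round on the post), flaring to 33 mm over the lowest 6 mm. Any yaw will do. Clicked home it hangs on the ball, lower end 55 to 97 mm above the table.
- groove (a point): Middle of the groove inside the collar, 50 mm above its lower end: 9.4 mm high, 35 mm diameter, all round. Going down, the ball meets the flare 1 to 4 mm above the lower end (4 to 10 N of push), drags (0 to 6 N) for 38 mm, then springs into the groove: the click, push falls by over 4 N, often to a pull, then back to about 0. 3 mm on the groove's top edge resists; over 6 to 10 N jumps past: wrong.
- tray: Loose round aluminium tray 164 mm across, rim 12 mm high, 0.14-0.23 kg. Origin: centre of its bottom; z up. Its foot is a round socket, 48 mm inside, 12 mm deep, open below; floor from 12 to 16 mm above the origin; from it a tube to grip by, 36 mm outer diameter, rises to 67 mm, with a 30 mm hole through to the socket. Mounted, its floor rests on the collar's top.
- pepper_pot: White ceramic pepper pot 46 mm across, 67 mm high, standing on the stand's disc beside the post; origin at the centre of its underside. Not to be moved.
- tomato_tin: Closed plain tomato tin, 74 mm across, 108 mm high; origin at the centre of its underside. Not to be moved.
- funnel: White plastic funnel standing mouth down, 104 mm across, 115 mm high; origin at the centre of its underside. Not to be moved.
- can_opener: Manual steel can opener lying flat, about 145 mm long, 60 mm across its key, 26 mm high; x along it from handles to cutting wheel. Not to be moved.
Not all that is in view belongs to the job. What is shaped like the stand but brown or orange is not meant.

How it is judged:
By the outcome, as a careful person would: the job done as asked, in the order asked, and still so for the second after the job is handed in, with the robot touching nothing.
It also fails if it takes over 72 s, if anything falls off the work surface, if the arm or the gripper's body presses on something with over 40 N, if the wrist force passes 120 N, or if a joint passes its speed limit or range.

## Working session

There is one attempt and no reset: what is moved stays moved. The work goes in short steps, Python scripts to look and compute and a tool call to move; the robot and the scene stay as the last step left them, time stands still between calls to the robot, and variables do not carry over. Pictures are saved under pics/ and viewed, at most 10 in all, crops included, and the job is handed in when it is done.

Besides the shell and the picture viewer there is one more tool, called after "Call:" by a JSON object that holds its "name" and its "arguments". drive_tool: Moves the arm, as the interface text tells. Its arguments: {"type":"object","properties":{"moves":{"type":"array","items":{"type":"array"}},"grip_force":{"type":"number"}},"required":["moves"]}

```bash
mkdir -p pics; cat > h.py <<'E'
import numpy as np, cv2, json
from plant import ctrl
def snap(n,f):
    d=ctrl.read_camera(n); im=d['image'][:,:,::-1].copy(); cv2.imwrite(f'pics/{f}.png',im)
    np.savez(f'pics/{f}.npz',**{k:np.array(v) for k,v in d.items()}); return d
def load(f): return dict(np.load(f'pics/{f}.npz'))
def proj(d,X):
    c=np.array(d['R'])@np.array(X)+np.array(d['t']); return d['fx']*c[0]/c[2]+d['cx'],d['fy']*c[1]/c[2]+d['cy']
def ray(d,u,v,wrist=False):
    R=np.array(d['R']);t=np.array(d['t']);x=(u-d['cx'])/d['fx'];y=(v-d['cy'])/d['fy']
    if wrist:
        r=np.hypot(x,y); c=np.array([x/r*np.sin(r),y/r*np.sin(r),np.cos(r)])
    else: c=np.array([x,y,1.])
    return -R.T@t, R.T@c
def atz(d,u,v,z,wrist=False):
    o,r=ray(d,u,v,wrist); return o+r*(z-o[2])/r[2]
E
python3 - <<'E'
from h import *
a=snap('scene','s0');b=snap('top','t0')
for d in(a,b): print(-np.array(d['R']).T@d['t'],d['fx'],np.array(d['R'])[2])
print(ctrl.get_state())
E
```

```text
[0.8603804  0.46066028 1.07576452] 445.01003469381106 [-0.35290266 -0.39923055 -0.84621196]
[ 0.3102369  -0.00446902  1.4153259 ] 456.6014042688376 [ 0.12264939  0.02168197 -0.99221319]
{'time': 0.1, 'qpos': array([-1.48601615e+00,  2.87155277e-01,  1.57802203e+00, -2.05991775e-05,
        1.27861600e+00, -1.49975620e-01]), 'dq': array([-0.00022247, -0.00225201, -0.00432416, -0.00025833, -0.00063792,
       -0.00046296]), 'joint_efforts': array([ 3.68604069e-04, -4.07298446e+01, -2.93699080e+01, -1.37533893e-04,
        3.43114320e-03,  1.75687535e-05]), 'eef_pos': array([ 0.15700122, -0.65591383,  0.24703796]), 'tcp_rot': array([ 9.93118170e-01,  1.17111442e-01,  2.60072301e-05, -1.10006366e-03]), 'contact_force': array([-0.87386985,  0.13163859,  0.78110699]), 'wrist_torque': array([ 0.02933059, -0.03015434, -0.00943315]), 'finger_force': 0.0, 'opening': 0.9971150798055475}
```

View pics/s0.png

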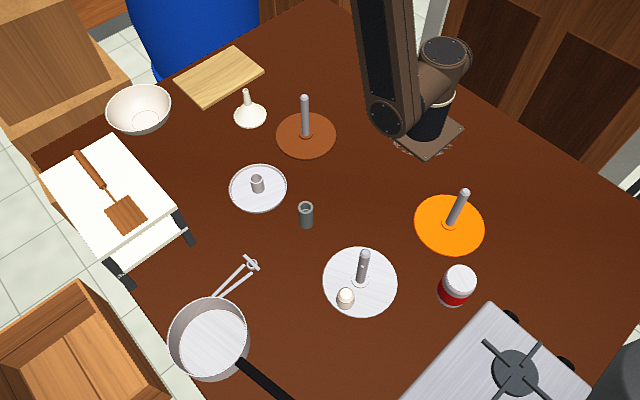

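View pics/t0.png

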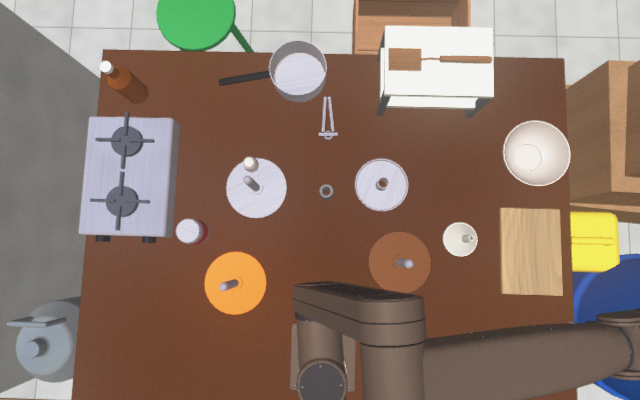

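The scene view shows the aluminium stand at (360,282) with its post top near (364,252), the collar at (306,214), the tray at (258,188) and the pot at (345,298). In the top view the stand is at (256,187), the collar at (326,191) and the tray at (382,185). Next I'll enlarge these.

```bash
python3 - <<'E'
from h import *
s=cv2.imread('pics/s0.png');t=cv2.imread('pics/t0.png')
a=cv2.resize(t[150:225,220:420],None,fx=4,fy=4,interpolation=cv2.INTER_CUBIC) #800x300
b=cv2.resize(s[240:300,330:390],None,fx=5,fy=5,interpolation=cv2.INTER_CUBIC) #300
c=cv2.resize(s[165:240,225:325],None,fx=4,fy=4,interpolation=cv2.INTER_CUBIC) #400x300
o=np.zeros((600,800,3),np.uint8);o[:300]=a;o[300:,:300]=b;o[300:,400:]=c
cv2.imwrite('pics/c0.png',o)
d=load('t0')
for n,u,v,z in [('stand',256,187,.01),('collar',326,191,.083),('tray rim',382,185,.012),('posttop',248.5,181.5,.175),('pot',251,163,.077),('tin',191,231,.108)]: print(n,atz(d,u,v,z).round(4))
d=load('s0')
for n,u,v,z in [('stand',360,282,.01),('collar',306,206,.083),('tray rim',258,188,.012),('posttop',364.5,252,.175)]: print(n,atz(d,u,v,z).round(4))
E
```

```text
stand [0.5049 0.2241 0.01  ]
collar [0.4881 0.0052 0.083 ]
tray rim [ 0.5206 -0.1673  0.012 ]
posttop [0.4968 0.2187 0.175 ]
pot [0.5676 0.2314 0.077 ]
tin [0.3591 0.3897 0.108 ]
stand [0.5089 0.2298 0.01  ]
collar [0.4878 0.0059 0.083 ]
tray rim [ 0.5218 -0.1641  0.012 ]
posttop [0.5063 0.2235 0.175 ]
```

View pics/c0.png

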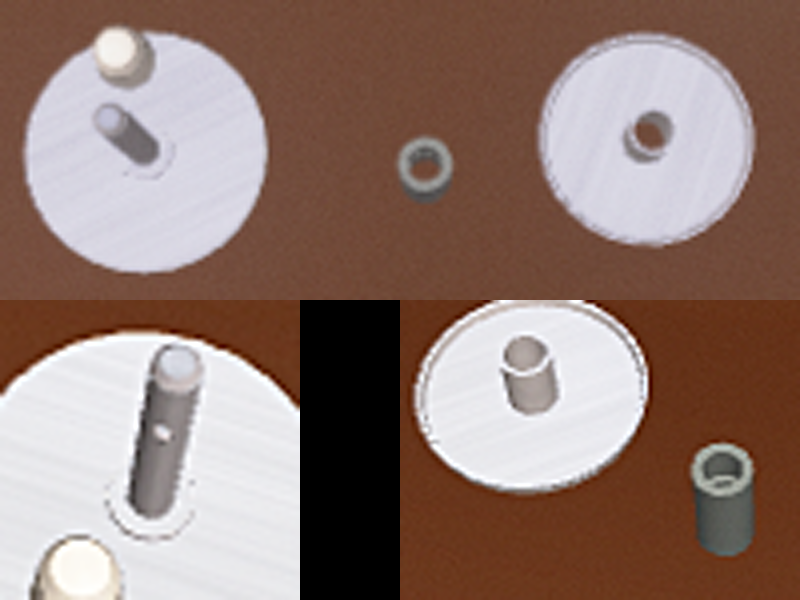

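The enlarged crop puts the top-view post top at (247.8,179.8), disc centre at (256.1,187.5), collar top at (325.9,190.6) and tray tube top at (382.6,182.6). In the scene view the spring ball shows at (362.3,266.3).

```bash
python3 - <<'E'
from h import *
T=load('t0');S=load('s0')
def tri(p,q):
    A=[];b=[]
    for o,r in (ray(T,*p),ray(S,*q)):
        r=r/np.linalg.norm(r);P=np.eye(3)-np.outer(r,r);A.append(P);b.append(P@o)
    return np.linalg.solve(sum(A),sum(b)).round(4)
for n,p,q,z in [('post',(247.8,179.8),(365.8,252.0),.175),('disc',(256.1,187.5),None,.01),('collar',(325.9,190.6),(305.2,206.9),.083),('tube',(382.6,182.6),(256.0,178.4),.067),('rim',(381.3,184.4),(257.5,188.2),.012)]:
    print(n,atz(T,*p,z).round(4),q and atz(S,*q,z).round(4),q and tri(p,q))
# ball: plane through the axis+13mm toward the camera
o,r=ray(S,362.3,266.3)
for ax in ([.504,.221],[.508,.224]):
    ax=np.array(ax);h=(o[:2]-ax)/np.linalg.norm(o[:2]-ax)
    s=(h@(ax+.014*h-o[:2]))/(h@r[:2]);print('ball',o+s*r, proj(S,[ax[0],ax[1],.175]),proj(S,[ax[0],ax[1],.016]))
E
```

```text
post [0.5015 0.2208 0.175 ] [0.5042 0.2255 0.175 ] [0.502  0.2229 0.1678]
disc [0.5033 0.2237 0.01  ] None None
collar [0.4892 0.0055 0.083 ] [0.4912 0.0065 0.083 ] [0.4898 0.0053 0.0799]
tube [ 0.5197 -0.1626  0.067 ] [ 0.5238 -0.1601  0.067 ] [ 0.5211 -0.1638  0.0602]
rim [ 0.5225 -0.1651  0.012 ] [ 0.5233 -0.1645  0.012 ] [ 0.5228 -0.1653  0.0104]
ball [0.5143417  0.23070954 0.12030249] (np.float64(364.4142427035599), np.float64(250.56709036734705)) (np.float64(359.05943931914703), np.float64(277.4133412503918))
ball [0.51850163 0.23347391 0.13178864] (np.float64(364.1274031103174), np.float64(252.60725265485044)) (np.float64(358.7946692763252), np.float64(279.27024352375184))
```

Call:
{"name": "drive_tool", "arguments": {"moves": [[[0,0,0.1173],[0.04,-0.035,0],0.0854],[[0,0,0.1174],[0.05,-0.035,0],0.0854],[[0,0,0],[0.04,-0.045,0],0.0854],[[0,0,0],[0.04,-0.045,0],0.0854],[[0,0,0],[0.035,-0.05,0],0.0854]]}}

```text
time: 0.72
eef_pos: [0.3494, -0.4307, 0.2478]
tcp_rot: [1.0, -0.0, -0.0, -0.0]
contact_force: [-0.3, 0.0, 1.1]
opening: 1.001
finger_force: 0.0
```

Call:
{"name": "drive_tool", "arguments": {"moves": [[[0,0,0],[0.03,-0.05,0],0.0854],[[0,0,0],[0.03,-0.05,0],0.0854],[[0,0,0],[0.03,-0.05,0],0.0854],[[0,0,0],[0.03,-0.05,0],0.0854],[[0,0,0],[0.02,-0.05,0],0.0854]]}}

```text
time: 1.35
eef_pos: [0.489, -0.1805, 0.248]
tcp_rot: [1.0, 0.0, -0.0, -0.0]
contact_force: [-0.7, -0.3, 0.3]
opening: 0.998
finger_force: 0.0
```

Call:
{"name": "drive_tool", "arguments": {"moves": [[[0,0,0],[0,-0.05,0],0.0854],[[0,0,0],[0,-0.05,0],0.0854],[[0,0,0],[0,-0.05,0],0.0854],[[0,0,0],[0,-0.037,0.02],0.0854],[[0,0,0],[0,0,0.02],0.0854]]}}

```text
time: 1.98
eef_pos: [0.4879, 0.0069, 0.2077]
tcp_rot: [1.0, 0.002, 0.0, -0.0]
contact_force: [0.2, -0.4, -0.5]
opening: 1.002
finger_force: 0.0
```

```bash
python3 - <<'E'
from h import *
d=snap('wrist','w0');print(ctrl.get_state()['eef_pos'],d['fx'],-d['R'].T@d['t'])
E
```

```text
[0.48615982 0.00632359 0.20434608] 309.70691628693146 [0.57121223 0.00794041 0.33298689]
```

View pics/w0.png

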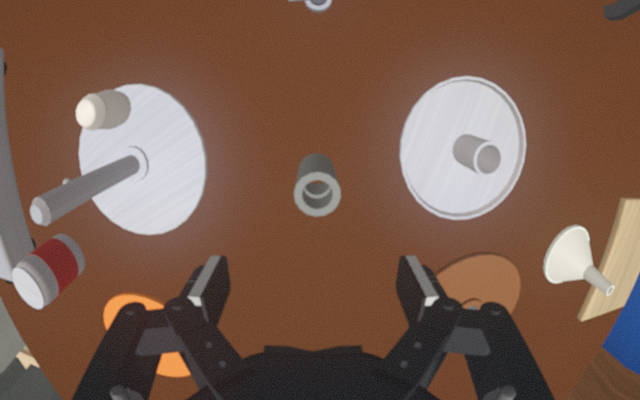

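The wrist view shows the collar top at (318,193), the post top at (40,211), the ball at (66,182), the post foot at (137,162) and the tray tube top at (488,160).

```bash
python3 - <<'E'
from h import *
d=load('w0')
for n,u,v,z in [('collar',318,193,.083),('post',40,211,.175),('foot',137,162,.016),('tube',488,160,.067),('rim',463.5,148,.012)]:print(n,atz(d,u,v,z,True).round(4))
# ball: ray closest to vertical axis radius 14mm
o,r=ray(d,66,182,True)
for z in np.arange(.105,.15,.005):
    p=o+r*(z-o[2])/r[2]; print(z.round(3),p[:2].round(4))
c=cv2.imread('pics/w0.png')
o=np.zeros((560,800,3),np.uint8)
o[:,:480]=cv2.resize(c[140:233,20:100],(480,558))[:558].copy() if 0 else cv2.resize(c[140:233,20:100],(480,560))
o[:,480:]=cv2.resize(c[140:233,290:343],(320,560));cv2.imwrite('pics/w0c.png',o)
E
```

```text
collar [0.4882 0.0034 0.083 ]
post [0.5042 0.2154 0.175 ]
foot [0.5038 0.214  0.016 ]
tube [ 0.5181 -0.1637  0.067 ]
rim [ 0.5195 -0.1631  0.012 ]
0.105 [0.5066 0.2501]
0.11 [0.508  0.2448]
0.115 [0.5095 0.2395]
0.12 [0.5109 0.2341]
0.125 [0.5123 0.2288]
0.13 [0.5137 0.2235]
0.135 [0.5151 0.2182]
0.14 [0.5165 0.2129]
0.145 [0.518  0.2076]
```

View pics/w0c.png

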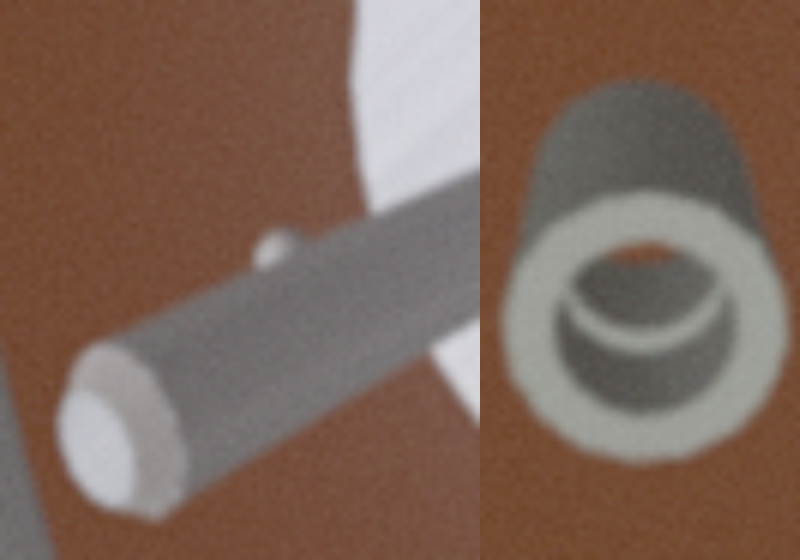

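Call:
{"name": "drive_tool", "arguments": {"moves": [[[0,0,0],[0.002,0.001,0.05],0.0854],[[0,0,0],[0,0,0.05],0.0854],[[0,0,0],[0,0,0.036],0.0854],[[0,0,0],[0,0,0],0.0854]]}}

```text
time: 2.52
eef_pos: [0.4876, 0.0037, 0.0694]
tcp_rot: [1.0, -0.0, -0.004, -0.001]
contact_force: [0.1, -0.5, -0.9]
opening: 0.999
finger_force: 0.0
```

Call:
{"name": "drive_tool", "arguments": {"moves": [[[0,0,0],[0,0,0],0.03],[[0,0,0],[0,0,0],0.03],[[0,0,0],[0,0,0],0.03],[[0,0,0],[0,0,0],0.03],[[0,0,0],[0,0,0],0.03]], "grip_force": 40}}

```text
time: 3.15
eef_pos: [0.4919, 0.0033, 0.0745]
tcp_rot: [1.0, 0.0, 0.002, 0.0]
contact_force: [-1.4, 0.0, 6.3]
opening: 0.457
finger_force: 39.9
```

Call:
{"name": "drive_tool", "arguments": {"moves": [[[0,0,0],[0,0,0],0.03]]}}

```text
time: 3.28
eef_pos: [0.4919, 0.0033, 0.0744]
tcp_rot: [1.0, 0.0, 0.002, 0.0]
contact_force: [-0.8, 0.0, 5.9]
opening: 0.457
finger_force: 39.9
```

Call:
{"name": "drive_tool", "arguments": {"moves": [[[0,0,0],[0,0,-0.02],0.03],[[0,0,0],[0,0,-0.03],0.03],[[0,0,0],[0,0,-0.04],0.03],[[0,0,0],[0,-0.02,-0.05],0.03],[[0,0,0],[0,-0.04,-0.03],0.03]]}}

```text
time: 3.9
eef_pos: [0.4912, 0.0633, 0.2455]
tcp_rot: [1.0, -0.001, 0.002, 0.0]
contact_force: [0.3, 0.0, -0.9]
opening: 0.461
finger_force: 40.6
```

Call:
{"name": "drive_tool", "arguments": {"moves": [[[0,0,0],[0.002,-0.045,-0.02],0.03],[[0,0,0],[0.003,-0.045,-0.02],0.03],[[0,0,0],[0.003,-0.04,-0.014],0.03],[[0,0,0],[0.003,-0.025,0],0.03],[[0,0,0],[0,0,0],0.03]]}}

```text
time: 4.53
eef_pos: [0.5008, 0.2198, 0.2962]
tcp_rot: [1.0, 0.001, -0.0, 0.0]
contact_force: [0.6, -0.6, -0.9]
opening: 0.456
finger_force: 40.6
```

```bash
python3 - <<'E'
from h import *
d=snap('wrist','w1');s=ctrl.get_state();print(s['eef_pos'],s['tcp_rot'],s['contact_force'],-d['R'].T@d['t'])
e=snap('scene','s1');f=snap('top','t1')
print(proj(e,[.503,.221,.2]),proj(f,[.503,.221,.2]))
o=np.zeros((600,800,3),np.uint8)
c=cv2.imread('pics/w1.png');x=cv2.imread('pics/s1.png')
o[:400,:640]=c;o[:, 500:]=cv2.resize(x[200:320,330:390],(300,600),interpolation=cv2.INTER_CUBIC)
cv2.imwrite('pics/w1c.png',o)
E
```

```text
[0.50080981 0.2188146  0.29595028] [ 9.99999440e-01  8.96632421e-04 -4.07980935e-04  3.86172419e-04] [-0.34563759 -0.75859671 -1.09477179] [0.58425267 0.22076256 0.42151345]
(np.float64(365.71463816822046), np.float64(245.3781104844483)) (np.float64(246.15774458619148), np.float64(177.80346395856998))
```

View pics/w1c.png

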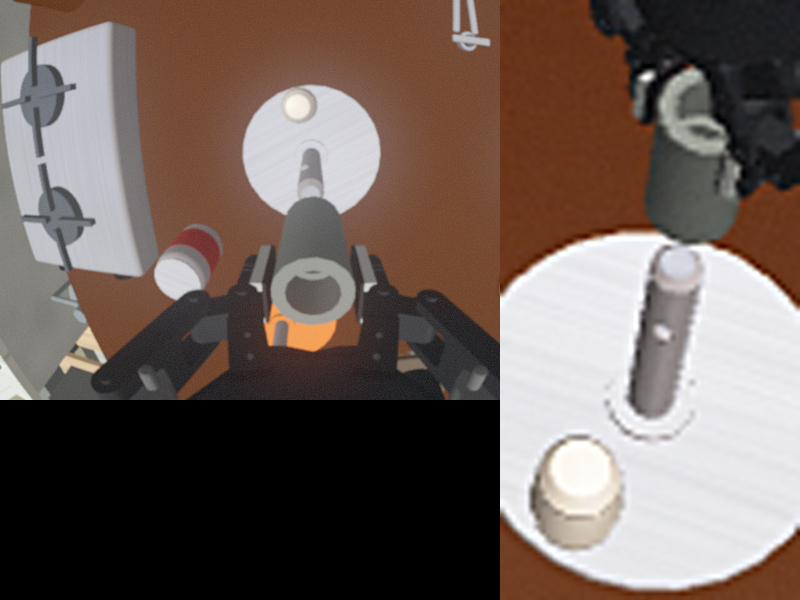

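The wrist view shows the held collar with its top at (314,290), the post just below it at column 311, the disc centred at (311,150) and the ball near (305,167).

```bash
python3 - <<'E'
from h import *
d=load('w1')
for n,u,v,z in [('collar top',313.5,290,.3045),('disc',311.5,150,.01),('post@175',311.5,195,.175),('post@160',311.7,184,.150)]:print(n,atz(d,u,v,z,True).round(4))
im=d['image'].astype(int).sum(2)
for r in (175,182,189): print(r,im[r,292:332:1].tolist())
for r in (215,230): print(r,im[r,276:352:1].tolist())
c=d['image'][:,:,::-1]
cv2.imwrite('pics/w1d.png',cv2.resize(c[140:240,265:365],(600,600),interpolation=cv2.INTER_CUBIC))
# projections model
def pw(X):
    q=d['R']@np.array(X)+d['t'];r=np.linalg.norm(q[:2]);a=np.arctan2(r,q[2]);return (d['cx']+d['fx']*a*q[0]/r,d['cy']+d['fy']*a*q[1]/r)
for y in(.216,.220,.224):print(y,[np.round(pw([.503,y,z]),1) for z in(.01,.15,.175)])
for z in(.222,.304):print('col',[np.round(pw([.5008,y,z]),1) for y in (.1988,.2188,.2388)])
E
```

```text
collar top [0.4982 0.2202 0.3045]
disc [0.5084 0.2224 0.01  ]
post@175 [0.5005 0.2217 0.175 ]
post@160 [0.5026 0.2216 0.15  ]
175 [657, 660, 655, 657, 657, 655, 627, 565, 475, 449, 444, 439, 428, 418, 419, 418, 417, 414, 400, 402, 400, 381, 405, 392, 402, 397, 386, 384, 387, 420, 535, 621, 655, 659, 650, 655, 656, 653, 657, 657]
182 [649, 646, 655, 657, 651, 624, 549, 489, 502, 517, 530, 536, 536, 539, 530, 531, 522, 515, 508, 507, 510, 512, 508, 505, 512, 505, 507, 486, 431, 412, 442, 540, 612, 642, 652, 646, 646, 656, 647, 652]
189 [654, 650, 647, 640, 626, 590, 558, 547, 547, 543, 559, 575, 580, 586, 596, 596, 597, 598, 599, 596, 602, 598, 604, 601, 597, 583, 541, 507, 480, 479, 487, 543, 612, 652, 660, 658, 658, 660, 655, 650]
215 [300, 285, 302, 276, 294, 304, 299, 333, 383, 400, 382, 354, 334, 319, 337, 341, 355, 331, 339, 333, 335, 326, 330, 331, 316, 328, 320, 329, 320, 318, 327, 318, 316, 303, 320, 311, 300, 305, 311, 315, 309, 308, 308, 299, 297, 305, 302, 297, 291, 296, 297, 308, 285, 285, 292, 290, 284, 292, 298, 289, 274, 285, 300, 305, 310, 294, 292, 286, 287, 294, 300, 301, 292, 303, 291, 291]
230 [281, 275, 280, 260, 277, 293, 307, 320, 326, 320, 332, 328, 323, 319, 329, 330, 318, 323, 324, 319, 326, 311, 318, 318, 312, 320, 308, 312, 316, 300, 290, 296, 308, 298, 291, 305, 307, 289, 290, 285, 284, 293, 297, 294, 284, 285, 273, 272, 273, 277, 289, 278, 276, 260, 278, 280, 268, 282, 282, 277, 284, 273, 263, 270, 269, 279, 289, 289, 285, 277, 282, 280, 270, 280, 282, 285]
0.216 [array([316.2, 154. ]), array([317.8, 183.6]), array([318.3, 192.2])]
0.22 [array([313.3, 154. ]), array([313.5, 183.6]), array([313.5, 192.2])]
0.224 [array([310.3, 153.9]), array([309.1, 183.6]), array([308.7, 192.2])]
col [array([343.9, 216.3]), array([315.3, 216.3]), array([286.7, 216.2])]
col [array([359.8, 284.3]), array([316.6, 284.8]), array([273.3, 284.3])]
```

View pics/w1d.png

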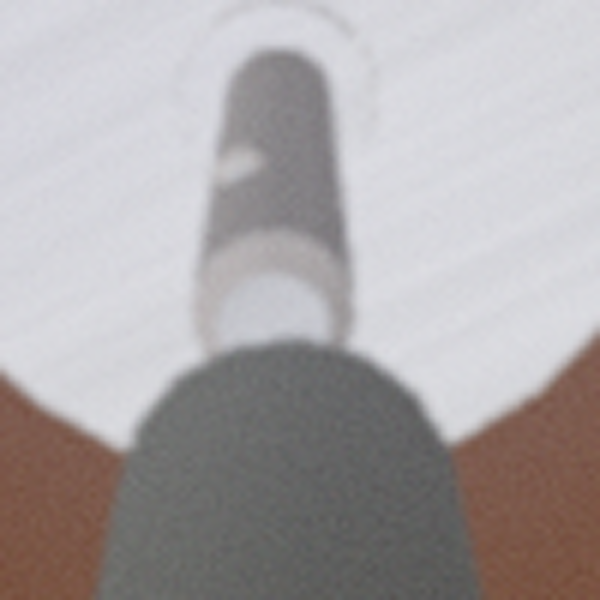

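The enlarged view shows the post's flat end centred on column 310.8 with its far edge at row 185.3. The collar is centred on column 313.5, with its lower far edge at row 196.7.

```bash
python3 - <<'E'
from h import *
d=load('w1')
print('post x',atz(d,310.8,185.3,.175,True)-[.008,0,0], 'via 24mm edge',atz(d,310.8,178.4,.169,True)-[.012,0,0])
print('disc edges x',[atz(d,311.5,v,.01,True)[:2] for v in (84,217)])
for zb in(.2195,.2215,.2235):print('collar x',atz(d,313.5,196.7,zb,True)-[.02,0,0])
print('collar top edges',atz(d,313.5,257.5,.3045,True),atz(d,313.5,323,.3045,True))
o,r=ray(d,265+240/6,140+162/6,True)
for z in(.12,.125,.13,.135):print(z,(o+r*(z-o[2])/r[2])[:2])
E
```

```text
post x [0.50102965 0.22227314 0.175     ] via 24mm edge [0.50130792 0.22231601 0.169     ]
disc edges x [array([0.59697979, 0.22259217]), array([0.41098438, 0.22223935])]
collar x [0.4943899  0.22012966 0.2195    ]
collar x [0.49508156 0.22013593 0.2215    ]
collar x [0.49577323 0.2201422  0.2235    ]
collar top edges [0.51580692 0.22028852 0.3045    ] [0.47724515 0.22012779 0.3045    ]
0.12 [0.51138719 0.22843246]
0.125 [0.51259552 0.22830527]
0.13 [0.51380385 0.22817808]
0.135 [0.51501217 0.22805089]
```

Call:
{"name": "drive_tool", "arguments": {"moves": [[[0,0,0],[0.006,-0.002,0.02],0.03],[[0,0,0],[0,0,0.015],0.03],[[0,0,0],[0,0,0.01],0.03],[[0,0,0],[0,0,0],0.03]]}}

```text
time: 5.18
eef_pos: [0.5066, 0.2202, 0.2495]
tcp_rot: [1.0, -0.0, -0.002, 0.0]
contact_force: [-0.2, 1.0, -1.5]
opening: 0.455
finger_force: 40.6
```

Call:
{"name": "drive_tool", "arguments": {"moves": [[[0,0,0],[0,0,0.004],0.03],[[0,0,0],[0,0,0.004],0.03],[[0,0,0],[0,0,0.004],0.03],[[0,0,0],[0,0,0],0.03]]}}

```text
time: 5.68
eef_pos: [0.5071, 0.2205, 0.239]
tcp_rot: [1.0, 0.0, -0.0, 0.0]
contact_force: [0.1, 0.7, -1.2]
opening: 0.457
finger_force: 40.6
```

Call:
{"name": "drive_tool", "arguments": {"moves": [[[0,0,0],[0,0,0.004],0.03],[[0,0,0],[0,0,0.004],0.03],[[0,0,0],[0,0,0.002],0.03],[[0,0,0],[0,0,0],0.03]]}}

```text
time: 6.18
eef_pos: [0.507, 0.2207, 0.2289]
tcp_rot: [1.0, 0.0, -0.0, -0.0]
contact_force: [0.2, 1.6, -0.6]
opening: 0.458
finger_force: 40.6
```

Call:
{"name": "drive_tool", "arguments": {"moves": [[[0,0,0],[0,0,0.004],0.03],[[0,0,0],[0,0,0.004],0.03],[[0,0,0],[0,0,0.002],0.03],[[0,0,0],[0,0,0],0.03]]}}

```text
time: 6.68
eef_pos: [0.507, 0.2207, 0.2188]
tcp_rot: [1.0, -0.0, -0.0, -0.0]
contact_force: [-1.1, 2.3, -2.9]
opening: 0.46
finger_force: 40.6
```

Call:
{"name": "drive_tool", "arguments": {"moves": [[[0,0,0],[-0.0003,-0.0008,0.003],0.03],[[0,0,0],[0,0,0.003],0.03],[[0,0,0],[0,0,0.003],0.03],[[0,0,0],[0,0,0],0.03]]}}

```text
time: 7.18
eef_pos: [0.507, 0.221, 0.2099]
tcp_rot: [1.0, 0.0, -0.0, 0.0]
contact_force: [-0.2, 0.1, -0.4]
opening: 0.457
finger_force: 40.7
```

Call:
{"name": "drive_tool", "arguments": {"moves": [[[0,0,0],[0,0,0.002],0.03],[[0,0,0],[0,0,0.002],0.03],[[0,0,0],[0,0,0],0.03]]}}

```text
time: 7.55
eef_pos: [0.5071, 0.2212, 0.2061]
tcp_rot: [1.0, 0.0, 0.0, 0.0]
contact_force: [-0.4, 0.3, -0.3]
opening: 0.456
finger_force: 40.7
```

Call:
{"name": "drive_tool", "arguments": {"moves": [[[0,0,0],[0,0,0.002],0.03],[[0,0,0],[0,0,0.001],0.03],[[0,0,0],[0,0,0],0.03]]}}

```text
time: 7.92
eef_pos: [0.507, 0.2213, 0.2032]
tcp_rot: [1.0, 0.0, -0.0, 0.0]
contact_force: [0.1, 0.5, -1.0]
opening: 0.455
finger_force: 40.7
```

Call:
{"name": "drive_tool", "arguments": {"moves": [[[0,0,0],[0,0,0.002],0.03],[[0,0,0],[0,0,0.001],0.03],[[0,0,0],[0,0,0],0.03]]}}

```text
time: 8.3
eef_pos: [0.507, 0.2213, 0.2002]
tcp_rot: [1.0, 0.0, -0.0, 0.0]
contact_force: [-0.6, -0.4, -0.2]
opening: 0.46
finger_force: 40.7
```

Call:
{"name": "drive_tool", "arguments": {"moves": [[[0,0,0],[0,0,0.002],0.03],[[0,0,0],[0,0,0.001],0.03],[[0,0,0],[0,0,0],0.03]]}}

```text
time: 8.68
eef_pos: [0.5071, 0.2215, 0.1973]
tcp_rot: [1.0, -0.0, 0.0, -0.0]
contact_force: [0.5, 0.3, -1.8]
opening: 0.458
finger_force: 40.7
```

Call:
{"name": "drive_tool", "arguments": {"moves": [[[0,0,0],[0,0,0.002],0.03],[[0,0,0],[0,0,0],0.03]]}}

```text
time: 8.93
eef_pos: [0.5072, 0.2217, 0.1962]
tcp_rot: [1.0, -0.0, 0.0, -0.001]
contact_force: [-1.2, 1.8, 3.8]
opening: 0.457
finger_force: 41.1
```

Call:
{"name": "drive_tool", "arguments": {"moves": [[[0,0,0],[0,0,0.002],0.03],[[0,0,0],[0,0,0],0.03]]}}

```text
time: 9.18
eef_pos: [0.5073, 0.222, 0.1951]
tcp_rot: [1.0, 0.0, 0.0, -0.001]
contact_force: [-2.7, 1.6, 7.4]
opening: 0.457
finger_force: 41.4
```

Call:
{"name": "drive_tool", "arguments": {"moves": [[[0,0,0],[0,0,0.002],0.03],[[0,0,0],[0,0,0],0.03]]}}

```text
time: 9.43
eef_pos: [0.5073, 0.222, 0.1944]
tcp_rot: [1.0, 0.0, 0.0, -0.001]
contact_force: [-5.3, 1.3, 11.2]
opening: 0.458
finger_force: 41.8
```

Call:
{"name": "drive_tool", "arguments": {"moves": [[[0,0,0],[0,0,0.002],0.03],[[0,0,0],[0,0,0],0.03]]}}

```text
time: 9.68
eef_pos: [0.5073, 0.2221, 0.1923]
tcp_rot: [1.0, 0.0, 0.001, -0.001]
contact_force: [-6.2, 1.6, 10.4]
opening: 0.456
finger_force: 41.7
```

Call:
{"name": "drive_tool", "arguments": {"moves": [[[0,0,0],[0,0,0.002],0.03],[[0,0,0],[0,0,0],0.03]]}}

```text
time: 9.93
eef_pos: [0.5073, 0.2221, 0.1897]
tcp_rot: [1.0, -0.0, 0.001, -0.001]
contact_force: [-4.5, 0.8, 8.5]
opening: 0.46
finger_force: 41.5
```

Call:
{"name": "drive_tool", "arguments": {"moves": [[[0,0,0],[-0.001,0,0.002],0.03],[[0,0,0],[0,0,0.002],0.03],[[0,0,0],[0,0,0],0.03]]}}

```text
time: 10.3
eef_pos: [0.5072, 0.2221, 0.1857]
tcp_rot: [1.0, -0.0, 0.002, -0.001]
contact_force: [-1.3, 1.5, 7.1]
opening: 0.453
finger_force: 41.4
```

Call:
{"name": "drive_tool", "arguments": {"moves": [[[0,0,0],[0,0,0.002],0.03],[[0,0,0],[0,0,0.002],0.03],[[0,0,0],[0,0,0],0.03]]}}

```text
time: 10.68
eef_pos: [0.5072, 0.2221, 0.1818]
tcp_rot: [1.0, -0.0, 0.002, -0.001]
contact_force: [-1.6, 0.5, 6.7]
opening: 0.455
finger_force: 41.5
```

Call:
{"name": "drive_tool", "arguments": {"moves": [[[0,0,0],[-0.0004,0,0.002],0.03],[[0,0,0],[0,0,0.002],0.03],[[0,0,0],[0,0,0.002],0.03],[[0,0,0],[0,0,0.002],0.03],[[0,0,0],[0,0,0],0.03]]}}

```text
time: 11.3
eef_pos: [0.5072, 0.2221, 0.174]
tcp_rot: [1.0, -0.0, 0.002, -0.001]
contact_force: [-0.9, 1.7, 7.1]
opening: 0.455
finger_force: 41.4
```

Call:
{"name": "drive_tool", "arguments": {"moves": [[[0,0,0],[0,0,0.002],0.03],[[0,0,0],[0,0,0.002],0.03],[[0,0,0],[0,0,0.002],0.03],[[0,0,0],[0,0,0],0.03]]}}

```text
time: 11.8
eef_pos: [0.5072, 0.2221, 0.1679]
tcp_rot: [1.0, -0.0, 0.002, -0.001]
contact_force: [-0.9, 1.5, 6.7]
opening: 0.459
finger_force: 41.4
```

Call:
{"name": "drive_tool", "arguments": {"moves": [[[0,0,0],[0,0,0.002],0.03],[[0,0,0],[0,0,0.002],0.03],[[0,0,0],[0,0,0],0.03]]}}

```text
time: 12.18
eef_pos: [0.5072, 0.2221, 0.1639]
tcp_rot: [1.0, -0.0, 0.002, -0.001]
contact_force: [-1.0, 1.3, 7.2]
opening: 0.457
finger_force: 41.4
```

Call:
{"name": "drive_tool", "arguments": {"moves": [[[0,0,0],[0,0,0.0015],0.03],[[0,0,0],[0,0,0.0015],0.03],[[0,0,0],[0,0,0],0.03]]}}

```text
time: 12.55
eef_pos: [0.5072, 0.2222, 0.161]
tcp_rot: [1.0, -0.0, 0.002, -0.001]
contact_force: [-1.4, 2.1, 7.5]
opening: 0.461
finger_force: 41.5
```

Call:
{"name": "drive_tool", "arguments": {"moves": [[[0,0,0],[0,0,0.0015],0.03],[[0,0,0],[0,0,0],0.03]]}}

```text
time: 12.8
eef_pos: [0.5072, 0.2222, 0.1594]
tcp_rot: [1.0, -0.0, 0.002, -0.001]
contact_force: [-1.0, 2.6, 7.0]
opening: 0.461
finger_force: 41.4
```

Call:
{"name": "drive_tool", "arguments": {"moves": [[[0,0,0],[0,0,0.0015],0.03],[[0,0,0],[0,0,0],0.03]]}}

```text
time: 13.05
eef_pos: [0.5072, 0.2221, 0.1579]
tcp_rot: [1.0, -0.0, 0.002, -0.001]
contact_force: [-0.7, 1.9, 7.6]
opening: 0.458
finger_force: 41.5
```

Call:
{"name": "drive_tool", "arguments": {"moves": [[[0,0,0],[0,0,0.0015],0.03],[[0,0,0],[0,0,0],0.03]]}}

```text
time: 13.3
eef_pos: [0.5072, 0.2222, 0.1563]
tcp_rot: [1.0, 0.0, 0.002, -0.001]
contact_force: [-1.4, 2.5, 7.8]
opening: 0.458
finger_force: 41.4
```

Call:
{"name": "drive_tool", "arguments": {"moves": [[[0,0,0],[0,0,0.001],0.03],[[0,0,0],[0,0,0],0.03]]}}

```text
time: 13.55
eef_pos: [0.5072, 0.2222, 0.1556]
tcp_rot: [1.0, 0.0, 0.002, -0.001]
contact_force: [-1.9, 1.9, 8.8]
opening: 0.458
finger_force: 41.6
```

Call:
{"name": "drive_tool", "arguments": {"moves": [[[0,0,0],[0,0,0.001],0.03],[[0,0,0],[0,0,0],0.03]]}}

```text
time: 13.8
eef_pos: [0.5072, 0.2222, 0.1543]
tcp_rot: [1.0, -0.0, 0.002, -0.001]
contact_force: [-0.6, 3.8, 7.2]
opening: 0.458
finger_force: 41.4
```

Call:
{"name": "drive_tool", "arguments": {"moves": [[[0,0,0],[0,0,0.001],0.03],[[0,0,0],[0,0,0],0.03]]}}

```text
time: 14.05
eef_pos: [0.5069, 0.222, 0.1513]
tcp_rot: [1.0, -0.0, 0.002, -0.001]
contact_force: [3.1, 3.6, -1.9]
opening: 0.461
finger_force: 40.6
```

The click came: the push fell from +7 N to −2 N. I'll stop here and let go.

Call:
{"name": "drive_tool", "arguments": {"moves": [[[0,0,0],[0,0,0],0.03],[[0,0,0],[0,0,0],0.03]], "grip_force": 20}}

```text
time: 14.3
eef_pos: [0.5059, 0.2212, 0.1499]
tcp_rot: [1.0, 0.0, 0.001, 0.0]
contact_force: [4.3, 3.2, -3.6]
opening: 0.458
finger_force: 40.4
```

Call:
{"name": "drive_tool", "arguments": {"moves": [[[0,0,0],[0,0,0],0.065],[[0,0,0],[0,0,0],0.065],[[0,0,0],[0,0,0],0.065],[[0,0,0],[0,0,0],0.065],[[0,0,0],[0,0,0],0.065]]}}

```text
time: 14.92
eef_pos: [0.5056, 0.2213, 0.1509]
tcp_rot: [1.0, 0.0, -0.0, 0.0]
contact_force: [0.3, 0.1, -0.7]
opening: 0.758
finger_force: 0.0
```

Call:
{"name": "drive_tool", "arguments": {"moves": [[[0,0,0],[0,0,-0.02],0.065],[[0,0,0],[0,0,-0.03],0.065],[[0,0,0],[0,0,-0.04],0.075],[[0,0,0],[0,0.02,-0.03],0.0854],[[0,0,0],[0,0.04,0],0.0854]]}}

```text
time: 15.55
eef_pos: [0.5071, 0.1617, 0.2748]
tcp_rot: [1.0, 0.001, 0.004, -0.0]
contact_force: [0.6, -0.9, -0.5]
opening: 1.001
finger_force: 0.0
```

Call:
{"name": "drive_tool", "arguments": {"moves": [[[0,0,0],[0,0.05,0],0.0854],[[0,0,0],[0,0.05,0],0.0854],[[0,0,0],[0.005,0.05,0],0.0854],[[0,0,0],[0.005,0.05,0],0.0854],[[0,0,0],[0.002,0.05,0],0.0854]]}}

```text
time: 16.18
eef_pos: [0.5176, -0.0903, 0.2711]
tcp_rot: [1.0, 0.0, 0.0, 0.0]
contact_force: [0.3, 0.3, -0.6]
opening: 0.997
finger_force: 0.0
```

Call:
{"name": "drive_tool", "arguments": {"moves": [[[0,0,0],[0.001,0.045,0],0.0854],[[0,0,0],[0,0.028,0.03],0.0854],[[0,0,0],[0,0,0.03],0.0854],[[0,0,0],[0,0,0],0.0854]]}}

```text
time: 16.68
eef_pos: [0.5169, -0.1612, 0.2079]
tcp_rot: [1.0, -0.0, -0.003, -0.002]
contact_force: [-0.1, 0.6, -0.4]
opening: 1.0
finger_force: 0.0
```

```bash
python3 - <<'E'
from h import *
d=snap('wrist','w2');s=ctrl.get_state();print(s['eef_pos'],s['contact_force'])
e=snap('scene','s2')
o=np.zeros((600,800,3),np.uint8)
c=d['image'][:,:,::-1];x=e['image'][:,:,::-1]
o[:400,:440]=c[:,100:540];o[:, 440:]=cv2.resize(x[220:320,330:390],(360,600),interpolation=cv2.INTER_CUBIC)
cv2.imwrite('pics/w2c.png',o)
# candidate collar top by ball z
for z in(.150,.155,.16,.165): print(z,proj(e,[.504,.2225,z]))
E
```

```text
[ 0.51804426 -0.16141826  0.21004474] [ 0.25135103 -0.33572563  0.81303299]
0.15 (np.float64(363.9552513632125), np.float64(255.71382572879338))
0.155 (np.float64(364.1416066596504), np.float64(254.79157511874936))
0.16 (np.float64(364.3295456009133), np.float64(253.861487235315))
0.165 (np.float64(364.5190884598292), np.float64(252.9234617506306))
```

View pics/w2c.png

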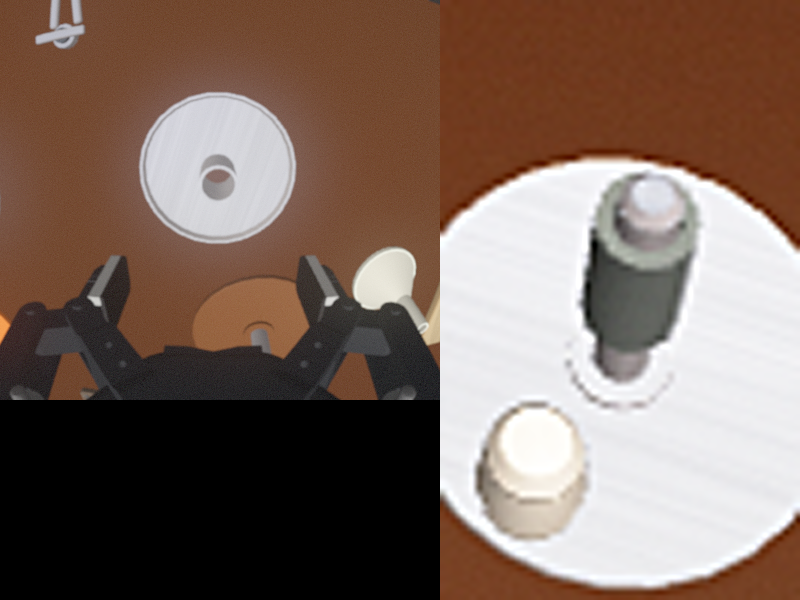

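The collar hangs on the post above the disc, with a short piece of post showing. The tray rim spans x 239–396 and y 92–243 in the wrist image, and the tube top is near (317.7,182).

```bash
python3 - <<'E'
from h import *
d=load('w2')
print(atz(d,317.7,182,.067,True),[atz(d,317.5,v,.012,True)[0] for v in(92,243)],atz(d,317.5,168,.012,True)[1])
E
```

```text
[ 0.52137924 -0.16434277  0.067     ] [np.float64(0.600831607725896), np.float64(0.4307340799466567)] -0.1647715309277241
```

Call:
{"name": "drive_tool", "arguments": {"moves": [[[0,0,0],[0.001,0.003,0.05],0.0854],[[0,0,0],[0,0,0.05],0.0854],[[0,0,0],[0,0,0.045],0.0854],[[0,0,0],[0,0,0.01],0.0854],[[0,0,0],[0,0,0],0.0854]]}}

```text
time: 17.4
eef_pos: [0.5208, -0.1649, 0.0573]
tcp_rot: [1.0, 0.0, 0.001, 0.0]
contact_force: [-0.6, -0.0, 0.4]
opening: 1.002
finger_force: 0.0
```

Call:
{"name": "drive_tool", "arguments": {"moves": [[[0,0,0],[0,0,0],0.028],[[0,0,0],[0,0,0],0.028],[[0,0,0],[0,0,0],0.028],[[0,0,0],[0,0,0],0.028],[[0,0,0],[0,0,0],0.028]], "grip_force": 45}}

```text
time: 18.02
eef_pos: [0.5205, -0.1652, 0.0574]
tcp_rot: [1.0, 0.0, 0.001, 0.001]
contact_force: [-0.3, 0.1, 5.9]
opening: 0.421
finger_force: 44.6
```

Call:
{"name": "drive_tool", "arguments": {"moves": [[[0,0,0],[0,0,-0.015],0.028],[[0,0,0],[0,0,-0.03],0.028],[[0,0,0],[0,0,-0.04],0.028],[[0,0,0],[0,0,-0.045],0.028],[[0,0,0],[0,-0.01,-0.045],0.028]]}}

```text
time: 18.65
eef_pos: [0.5191, -0.1546, 0.2323]
tcp_rot: [1.0, -0.0, -0.0, -0.0]
contact_force: [0.3, 0.5, -1.6]
opening: 0.419
finger_force: 45.3
```

Call:
{"name": "drive_tool", "arguments": {"moves": [[[0,0,0],[0,-0.03,-0.03],0.028],[[0,0,0],[0,-0.05,-0.025],0.028],[[0,0,0],[-0.002,-0.055,0],0.028],[[0,0,0],[-0.003,-0.055,0],0.028],[[0,0,0],[-0.003,-0.055,0],0.028]]}}

```text
time: 19.27
eef_pos: [0.5108, 0.0921, 0.2861]
tcp_rot: [1.0, -0.0, 0.0, -0.0]
contact_force: [1.2, 0.3, -1.0]
opening: 0.419
finger_force: 45.3
```

Call:
{"name": "drive_tool", "arguments": {"moves": [[[0,0,0],[-0.003,-0.05,0],0.028],[[0,0,0],[-0.003,-0.045,0],0.028],[[0,0,0],[-0.002,-0.036,0],0.028],[[0,0,0],[0,0,0.005],0.028],[[0,0,0],[0,0,0],0.028]]}}

```text
time: 19.9
eef_pos: [0.5029, 0.2209, 0.28]
tcp_rot: [1.0, 0.0, -0.001, 0.0]
contact_force: [-0.3, 0.1, -2.0]
opening: 0.421
finger_force: 45.4
```

```bash
python3 - <<'E'
from h import *
e=snap('scene','s3');f=snap('wrist','w3');s=ctrl.get_state();print(s['eef_pos'],s['contact_force'])
p=s['eef_pos'];print('rim z',p[2]-.0575+.012)
print('expected rim centre px scene',proj(e,[p[0],p[1],p[2]-.0455]))
o=np.zeros((600,800,3),np.uint8)
c=f['image'][:,:,::-1];x=e['image'][:,:,::-1]
o[:,:800]=cv2.resize(x[180:330,270:470],(800,600),interpolation=cv2.INTER_CUBIC);o[:200,:320]=cv2.resize(c,(320,200))
cv2.imwrite('pics/w3c.png',o)
E
```

```text
[0.5035313  0.22037237 0.28060821] [-0.28359363  0.16487136 -1.85513479]
rim z 0.23510820844111552
expected rim centre px scene (np.float64(366.7803992125295), np.float64(238.06657977061968))
```

View pics/w3c.png

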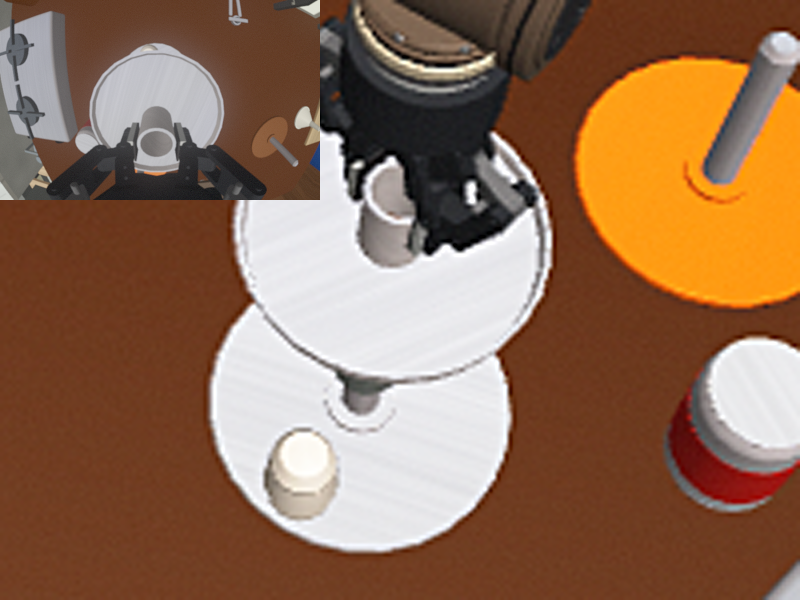

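The picture shows the tray held level above the stand. Its rim extremes are left 235, right 551 and bottom 381 (crop px), and the disc's are left 211, right 511 and bottom 551.

```bash
python3 - <<'E'
from h import *
from scipy.optimize import least_squares
e=load('s3');t=np.linspace(0,2*np.pi,720)
def ext(x,y,z,R):
    P=np.array([proj(e,[x+R*np.cos(a),y+R*np.sin(a),z]) for a in t]);return np.array([P[:,0].min(),P[:,0].max(),P[:,1].max()])
def fit(m,z,R):
    m=np.array(m)/4-.4+[270,270,180]
    s=least_squares(lambda p:ext(p[0],p[1],z,R)-m,[.5,.22],diff_step=1e-3,x_scale=.1);return s.x,s.fun
print('tray',fit([235,551,381],.2345,.082));print('tray z-5',fit([235,551,381],.2295,.082));print('disc',fit([211,511,551],.010,.095))
E
```

```text
tray (array([0.50175165, 0.22141277]), array([ 0.26704592, -0.26446781,  0.02523883]))
tray z-5 (array([0.49999964, 0.22036385]), array([ 0.48863039, -0.48393924,  0.04593327]))
disc (array([0.50532573, 0.22527731]), array([-0.33686289,  0.33402001, -0.02920624]))
```

Call:
{"name": "drive_tool", "arguments": {"moves": [[[0,0,0],[0.0015,-0.0018,0.02],0.028],[[0,0,0],[0,0,0.02],0.028],[[0,0,0],[0,0,0.012],0.028],[[0,0,0],[0,0,0.003],0.028],[[0,0,0],[0,0,0],0.028]]}}

```text
time: 20.62
eef_pos: [0.5052, 0.2231, 0.2258]
tcp_rot: [1.0, 0.0, -0.0, 0.0]
contact_force: [-0.2, -1.0, -1.3]
opening: 0.415
finger_force: 45.4
```

Call:
{"name": "drive_tool", "arguments": {"moves": [[[0,0,0],[0,0,0.002],0.028],[[0,0,0],[0,0,0.002],0.028],[[0,0,0],[0,0,0],0.028]]}}

```text
time: 21.0
eef_pos: [0.5051, 0.2231, 0.2219]
tcp_rot: [1.0, 0.0, 0.0, 0.0]
contact_force: [-0.1, 1.2, -1.4]
opening: 0.419
finger_force: 45.4
```

Call:
{"name": "drive_tool", "arguments": {"moves": [[[0,0,0],[0,0,0.002],0.028],[[0,0,0],[0,0,0.002],0.028],[[0,0,0],[0,0,0],0.028]]}}

```text
time: 21.38
eef_pos: [0.5049, 0.2231, 0.2175]
tcp_rot: [1.0, 0.0, -0.0, 0.0]
contact_force: [0.3, 0.3, -1.5]
opening: 0.417
finger_force: 45.4
```

Call:
{"name": "drive_tool", "arguments": {"moves": [[[0,0,0],[0,0,0.002],0.028],[[0,0,0],[0,0,0.002],0.028],[[0,0,0],[0,0,0],0.028]]}}

```text
time: 21.75
eef_pos: [0.5049, 0.2231, 0.2135]
tcp_rot: [1.0, 0.0, -0.0, 0.0]
contact_force: [0.3, 1.1, -1.6]
opening: 0.418
finger_force: 45.4
```

Call:
{"name": "drive_tool", "arguments": {"moves": [[[0,0,0],[0,0,0.002],0.028],[[0,0,0],[0,0,0.001],0.028],[[0,0,0],[0,0,0],0.028]]}}

```text
time: 22.12
eef_pos: [0.505, 0.2231, 0.2107]
tcp_rot: [1.0, 0.0, -0.0, 0.0]
contact_force: [-0.4, -0.9, -0.6]
opening: 0.417
finger_force: 45.4
```

Call:
{"name": "drive_tool", "arguments": {"moves": [[[0,0,0],[0,0,0.001],0.028],[[0,0,0],[0,0,0],0.028]]}}

```text
time: 22.38
eef_pos: [0.5051, 0.2231, 0.2098]
tcp_rot: [1.0, 0.0, -0.0, 0.0]
contact_force: [0.7, -0.4, -1.8]
opening: 0.422
finger_force: 45.4
```

Call:
{"name": "drive_tool", "arguments": {"moves": [[[0,0,0],[0,0,0.001],0.028],[[0,0,0],[0,0,0],0.028]]}}

```text
time: 22.62
eef_pos: [0.505, 0.2231, 0.2087]
tcp_rot: [1.0, 0.0, -0.0, 0.0]
contact_force: [-0.1, -0.0, -1.5]
opening: 0.419
finger_force: 45.4
```

Call:
{"name": "drive_tool", "arguments": {"moves": [[[0,0,0],[0,0,0.001],0.028],[[0,0,0],[0,0,0],0.028]]}}

```text
time: 22.88
eef_pos: [0.505, 0.2231, 0.2077]
tcp_rot: [1.0, 0.0, -0.0, 0.0]
contact_force: [0.3, 0.6, -2.2]
opening: 0.415
finger_force: 45.4
```

Call:
{"name": "drive_tool", "arguments": {"moves": [[[0,0,0],[0,0,0.001],0.028],[[0,0,0],[0,0,0],0.028]]}}

```text
time: 23.12
eef_pos: [0.505, 0.2231, 0.2067]
tcp_rot: [1.0, 0.0, -0.0, 0.0]
contact_force: [1.0, -0.0, -1.0]
opening: 0.416
finger_force: 45.4
```

Call:
{"name": "drive_tool", "arguments": {"moves": [[[0,0,0],[0,0,0.001],0.028],[[0,0,0],[0,0,0],0.028]]}}

```text
time: 23.38
eef_pos: [0.505, 0.2231, 0.2057]
tcp_rot: [1.0, 0.0, -0.0, 0.0]
contact_force: [0.2, -0.3, -1.5]
opening: 0.416
finger_force: 45.4
```

Call:
{"name": "drive_tool", "arguments": {"moves": [[[0,0,0],[0,0,0.001],0.028],[[0,0,0],[0,0,0],0.028]]}}

```text
time: 23.62
eef_pos: [0.505, 0.2231, 0.2047]
tcp_rot: [1.0, 0.0, -0.0, 0.0]
contact_force: [-0.1, -0.9, -2.3]
opening: 0.419
finger_force: 45.4
```

Call:
{"name": "drive_tool", "arguments": {"moves": [[[0,0,0],[0,0,0.0005],0.028],[[0,0,0],[0,0,0],0.028]]}}

```text
time: 23.88
eef_pos: [0.5051, 0.2231, 0.2043]
tcp_rot: [1.0, 0.0, -0.0, 0.0]
contact_force: [-0.6, 0.0, -1.3]
opening: 0.424
finger_force: 45.4
```

Call:
{"name": "drive_tool", "arguments": {"moves": [[[0,0,0],[0,0,0.0005],0.028],[[0,0,0],[0,0,0],0.028]]}}

```text
time: 24.12
eef_pos: [0.5051, 0.2231, 0.2037]
tcp_rot: [1.0, 0.0, -0.0, 0.0]
contact_force: [0.3, -0.6, -1.8]
opening: 0.42
finger_force: 45.4
```

Call:
{"name": "drive_tool", "arguments": {"moves": [[[0,0,0],[0,0,0.0007],0.028],[[0,0,0],[0,0,0],0.028]]}}

```text
time: 24.38
eef_pos: [0.505, 0.2231, 0.203]
tcp_rot: [1.0, 0.0, -0.0, 0.0]
contact_force: [-0.3, -0.3, -1.5]
opening: 0.413
finger_force: 45.4
```

Call:
{"name": "drive_tool", "arguments": {"moves": [[[0,0,0],[0,0,0.0007],0.028],[[0,0,0],[0,0,0],0.028]]}}

```text
time: 24.62
eef_pos: [0.5051, 0.2231, 0.2023]
tcp_rot: [1.0, 0.0, -0.0, 0.0]
contact_force: [0.3, 0.5, -1.3]
opening: 0.419
finger_force: 45.4
```

Call:
{"name": "drive_tool", "arguments": {"moves": [[[0,0,0],[0,0,0.0007],0.028],[[0,0,0],[0,0,0],0.028]]}}

```text
time: 24.88
eef_pos: [0.5051, 0.2231, 0.2017]
tcp_rot: [1.0, 0.0, -0.0, 0.0]
contact_force: [-0.3, -0.1, -2.7]
opening: 0.42
finger_force: 45.4
```

Call:
{"name": "drive_tool", "arguments": {"moves": [[[0,0,0],[0,0,0.0007],0.028],[[0,0,0],[0,0,0],0.028]]}}

```text
time: 25.12
eef_pos: [0.5051, 0.2231, 0.201]
tcp_rot: [1.0, 0.0, -0.0, 0.0]
contact_force: [0.6, -0.5, -0.6]
opening: 0.418
finger_force: 45.4
```

Call:
{"name": "drive_tool", "arguments": {"moves": [[[0,0,0],[0,0,0.0007],0.028],[[0,0,0],[0,0,0],0.028]]}}

```text
time: 25.38
eef_pos: [0.5051, 0.2232, 0.2005]
tcp_rot: [1.0, 0.0, 0.0, -0.0]
contact_force: [-1.6, 0.1, -0.2]
opening: 0.42
finger_force: 45.5
```

Call:
{"name": "drive_tool", "arguments": {"moves": [[[0,0,0],[0,0,0.0007],0.028],[[0,0,0],[0,0,0],0.028]]}}

```text
time: 25.62
eef_pos: [0.5052, 0.2232, 0.2002]
tcp_rot: [1.0, 0.0, 0.0, -0.0]
contact_force: [-2.3, -0.9, 2.3]
opening: 0.416
finger_force: 45.7
```

Call:
{"name": "drive_tool", "arguments": {"moves": [[[0,0,0],[0,0,-0.0004],0.028],[[0,0,0],[0,0,0],0.028]], "grip_force": 20}}

```text
time: 25.88
eef_pos: [0.5052, 0.2232, 0.2002]
tcp_rot: [1.0, 0.0, 0.0, -0.0]
contact_force: [-0.9, -0.1, 0.4]
opening: 0.417
finger_force: 45.7
```

Call:
{"name": "drive_tool", "arguments": {"moves": [[[0,0,0],[0,0,0],0.06],[[0,0,0],[0,0,0],0.065],[[0,0,0],[0,0,0],0.065],[[0,0,0],[0,0,0],0.065]]}}

```text
time: 26.38
eef_pos: [0.5051, 0.2231, 0.2]
tcp_rot: [1.0, 0.0, 0.0, 0.0]
contact_force: [0.7, -0.0, 0.1]
opening: 0.763
finger_force: 0.0
```

Call:
{"name": "drive_tool", "arguments": {"moves": [[[0,0,0],[0,0,-0.015],0.065],[[0,0,0],[0,0,-0.03],0.065],[[0,0,0],[0,0,-0.04],0.065],[[0,0,0],[-0.02,0.03,-0.03],0.065],[[0,0,0],[0,0.05,0],0.065]]}}

```text
time: 27.0
eef_pos: [0.4858, 0.1435, 0.3203]
tcp_rot: [1.0, 0.002, 0.004, -0.0]
contact_force: [0.5, -0.9, -0.2]
opening: 0.76
finger_force: 0.0
```

Call:
{"name": "drive_tool", "arguments": {"moves": [[[0,0,0],[0,0.05,0],0.065],[[0,0,0],[0,0.05,0],0.065],[[0,0,0],[0,0.05,0],0.065],[[0,0,0],[0,0,0],0.065],[[0,0,0],[0,0,0],0.065]]}}

```text
time: 27.62
eef_pos: [0.4852, -0.0067, 0.3159]
tcp_rot: [1.0, -0.0, 0.001, -0.0]
contact_force: [0.5, 1.2, 0.7]
opening: 0.762
finger_force: 0.0
```

```bash
python3 - <<'E'
from h import *
e=snap('scene','s4');f=snap('wrist','w4');t=snap('top','t4')
o=np.zeros((600,800,3),np.uint8)
c=f['image'][:,:,::-1];x=e['image'][:,:,::-1];y=t['image'][:,:,::-1]
o[:,400:]=cv2.resize(x[210:330,310:390] if 0 else x[200:335,315:405],(400,600),interpolation=cv2.INTER_CUBIC);o[:250,:400]=cv2.resize(c,(400,250));o[250:,:400]=cv2.resize(y[130:218,200:300],(400,350),interpolation=cv2.INTER_CUBIC)
cv2.imwrite('pics/f.png',o)
E
```

```text
(no output)
```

View pics/f.png

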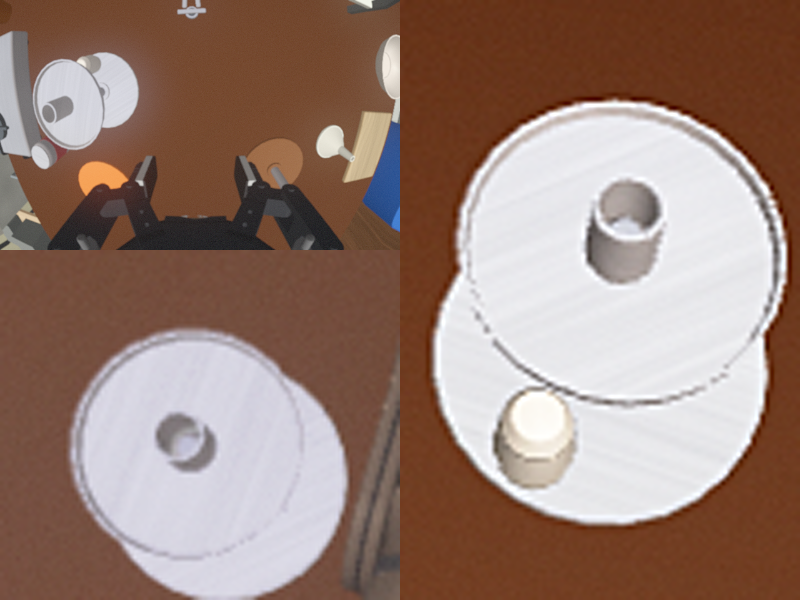

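The last picture shows the tray level on the collar, with the post centred in its tube. The pot and the other things haven't moved, and the gripper is clear, so I'll hand it in.

```bash
python3 -c "
from plant import ctrl
print(ctrl.sign_off())"
```

```text
the job is handed in; nothing more can be done
None
```

The job is handed in at about 28 s: I slid the collar down to the click, stopped and let go, and the tray rests on it, looking level in the last picture, with the other things left where they were.

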